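Clamp the chromatography column with its wing nut and cam lever

ROBOT

A 7-joint arm with a two-finger parallel gripper is mounted at the origin on the work surface. World frame = base frame: x ahead of the robot, y to its left, z up, the work surface at z = 0. Lengths are in m, angles in rad, forces in N, time in s.
With the tool pointing down it reaches from about 0.425 to 0.95 m from the base axis. Payload 4.7 kg.
Tool frame: the origin (TCP) lies midway between the tips of the shut fingers; the grasp point (between the pads) lies 19 mm behind it; z points along the fingers, y is the direction in which the jaws open and shut (so a half turn about z gives the same grasp; the last joint's range is limited). The gripper opens to 87 mm and grips with 3 to 60 N. Pads are 19 mm wide; open, the fingers measure 117 mm over their backs; the gripper's body (75 mm by 190 mm) begins 51 mm behind the grasp point.
Start: joints at [-1.275, 0.469, -0.049, 1.532, 0.024, 1.141, -0.082], TCP at [0.215, 0.64, 0.188] pointing down, gripper open.
Joint ranges: [-2.59, 2.59], [-0.33, 1.99], [-1.39, 1.29], [0.1, 2.45], [-1.04, 4.18], [0.21, 1.99], [-2.66, 2.66]. Speed limits (rad/s): [2.57, 2.57, 3.14, 3.14, 3.14, 3.14, 3.14].

INTERFACE

Orientations are given as a 3x3 rotation matrix whose columns are the frame's x, y, z axes.
In Python, from station import sense, read_camera, close_job gives the robot as it stands. The module is installed in compiled form; this text tells all that it offers.
- The arm moves only by the tool apply_moves, never from a script. Its argument "commands" is a list of rows, each a list of 5 numbers: the shift along the tool's x, y, z in cm, then the turn about the tool's z in rad, then the finger opening in cm, from 0 to 8.7. A call has 1 to 12 rows; each row is the pose to reach, as a shift and turn from the pose commanded when the call began, along the tool's axes at that moment; what a row does not reach only later rows make up. A row lasts 1/12 s, in which the tool goes at most 41.7 mm and 7.16 degrees, less where a joint would pass 70% of its speed; a pose out of reach is approached as far as the arm can. A call with a gripper value outside its range is refused whole. The fingers move at their own pace and stop on an object; "newtons" is the grip in N (left out, the last holds). Time passes only in rows, so rows that repeat a pose let the fingers close. It gives the time, the measured TCP pose, the force and the opening at its end, in the units of the state.
- sense(): the state, without advancing time (a new reading comes with each control period).
- read_camera(name): name is "side" or "top"; returns a dict with "image" (400x640x3 uint8, blue, green, red), "intrinsics" (3x3 intrinsics, pixels), "pose" (4x4, takes a point from camera to world coordinates). Camera axes: x right, y down, z forward; pixel columns grow to the right and rows downward; lengths in m; the calibration is good to about 2 mm. A picture is of the moment at which its call begins. There is no depth.
- close_job(): hands the job in, once; it reports no verdict.
The state is a dict: "time": time; "joint_positions": joint angles; "dq": joint speeds; "effort": joint torques, N m; "tcp_pos": TCP position; "orientation": TCP orientation; "contact_force": force on the tool from outside, world axes, zero at the start; "moment": the same for the moment, N m; "width": finger opening in m.
Only numpy, scipy, OpenCV 4.12 (cv2) and the standard library are available. Lean on these libraries where they do the work, as an engineer would, in place of code of your own. Each camera call takes 0.05 s, during which the arm holds its last target. There are 200 camera calls.

TASK

Fasten the steel chromatography column down in the strap clamp it is lying in. First turn that clamp's wing nut clockwise until it comes up firmly against its stop, then press the cam lever at the opposite end of the strap, against its firm resistance, all the way down flat, and let go. The column must stay lying in its cradle.

Things in the scene. Friction and masses are not known exactly. Their poses are not given: they have to be found in the camera images.
- wing_nut (a joint): Wing nut of the clamp that holds the column, rad: 0 loose (wing along the column), grows clockwise seen from above, firm stop at 1.30 (nearly square to the column). Starts at 0 to 0.3. Turning takes about 0.16 N m; it stays where left. It lowers the strap 3.6 mm per rad; at the stop the pad just meets the column.
- cam_lever (a joint): Cam lever of the same clamp, rad: 0 open (pointing outward, away from the strap, and 0.95 rad above level), grows as it is pressed down, 0.95 closed (level, hard stop). Starts at 0 to 0.25. Pivot level, 100 mm above the bench with the nut loose, sinking with the strap to 95 mm at the nut's stop. It stays where left. With the nut at its stop the tip takes about 4 N at first, 6 N near the end.
- nut_grip (a point): Centre of the nut's wing, on its vertical turning axis, 116 mm above the bench: an upright plain steel blade 46 mm long (x axis), 12 mm thick (y axis), 28 mm high (z up), turning with the nut, on a hub of 28 mm diameter. The strap's top is 24 to 35 mm below this point. The column's axis is 75 mm to the side, the lever's pivot 140 mm off at the strap's other end.
- lever_tip (a point): Point on the upper face of the black lever's round end (30 mm diameter, 9 mm thick; arm 22 mm wide), moving with it. Its y axis points along the lever to the pivot, z out of the upper face, x along the pivot axis. The pivot is 80 mm along +y and 6.5 mm along -z from here. It closes down and outward in an arc about the pivot; the space below is clear.
- column: Loose column: steel tube, 28 mm diameter, with two end fittings of 36 mm diameter, 224 mm over these and 260 mm over its white end tips, lying level along its x axis in the V cradle under the strap. Origin mid-length on the axis, 48 mm above the bench. Another clamp of the same make, left or right of it, has an empty cradle and is not wanted.
- pad: Round sprung rubber pad, 24 mm diameter, under the middle of the strap of the column's clamp, facing down over the column; origin at the centre of its lower face. Its spring has 15 N per mm; with the nut at its stop, closing the lever presses it on the column with about 25 N, with the nut loose under 10 N.

How it is judged:
On the way, in this order (a step that is already met when the one before it is completed fails the run):
1. the wing nut is turned to its stop while the lever is still open (value of joint wing_nut above 1.12 rad and value of joint cam_lever below 0.45 rad), for 0.2 s.
2. the lever is pressed down flat (value of joint cam_lever above 0.8 rad), for 0.2 s.
At the end, for the whole second after the job is handed in: The wing nut is within 0.2 rad of its stop, the cam lever within 0.15 rad of flat, the pad presses on the column with more than 15 N, and the column lies still within 20 mm of where it began (value of joint wing_nut above 1.1 rad and value of joint cam_lever above 0.8 rad and contact force between pad and column above 15 N and distance of column from where it was at the start of the episode below 0.02 m and linear speed of column below 0.02 m/s); the robot touches nothing.
It also fails if it takes over 48 s, if anything falls off the work surface, if the arm or the gripper's body presses on something with over 40 N, if the wrist force passes 120 N, or if a joint passes its speed limit or range.

## Working session

There is one attempt and no reset: what is moved stays moved. The work goes in short steps, Python scripts to look and compute and a tool call to move; the robot and the scene stay as the last step left them, time stands still between calls to the robot, and variables do not carry over. Pictures are saved under pics/ and viewed, about 8 in all and at most 12, crops included, and the job is handed in when it is done.

Besides the shell and the picture viewer there is one more tool, called by a JSON object that holds its "name" and its "arguments". apply_moves: Moves the arm, as the interface text tells. Its arguments: {"type":"object","properties":{"commands":{"type":"array"},"newtons":{"type":"number"}},"required":["commands"]}

```bash
mkdir -p pics; cat > h.py <<'E'
import numpy as np, cv2
from station import sense, read_camera
def ray(c,uv):
    K=np.array(c["intrinsics"]);T=np.array(c["pose"])
    d=T[:3,:3]@np.linalg.inv(K)@np.array([uv[0],uv[1],1.]);return T[:3,3],d/np.linalg.norm(d)
def onz(c,uv,z):
    o,d=ray(c,uv);return o+d*(z-o[2])/d[2]
def tri(c1,a,c2,b):
    o,d=ray(c1,a);p,e=ray(c2,b)
    s=np.linalg.lstsq(np.c_[d,-e],p-o,rcond=None)[0]
    A=o+d*s[0];B=p+e*s[1];return (A+B)/2,np.linalg.norm(A-B)
def proj(c,X):
    K=np.array(c["intrinsics"]);T=np.array(c["pose"])
    q=K@(T[:3,:3].T@(np.array(X)-T[:3,3]));return q[:2]/q[2]
E
python3 - <<'E'
from h import *
import pickle
for n in("top","side"):
    c=read_camera(n);cv2.imwrite(f"pics/{n}0.png",c["image"]);pickle.dump(c,open(n+"0.pkl","wb"))
    print(n,np.round(c["intrinsics"],1).tolist(),np.round(c["pose"],3).tolist())
s=sense();print({k:np.round(v,3).tolist() for k,v in s.items()})
E
```

```text
top [[371.2, 0.0, 319.8], [0.0, 371.2, 199.2], [0.0, 0.0, 1.0]] [[0.024, -0.995, 0.102, 0.452], [-1.0, -0.025, -0.016, -0.016], [0.018, -0.101, -0.995, 0.838], [0.0, 0.0, 0.0, 1.0]]
side [[423.1, 0.0, 323.8], [0.0, 423.1, 193.4], [0.0, 0.0, 1.0]] [[-0.927, -0.17, 0.334, 0.26], [-0.374, 0.468, -0.801, 0.611], [-0.02, -0.868, -0.497, 0.548], [0.0, 0.0, 0.0, 1.0]]
{'time': 0.1, 'joint_positions': [-1.275, 0.469, -0.049, 1.534, 0.024, 1.141, -0.082], 'dq': [0.001, -0.001, 0.001, -0.003, -0.001, -0.001, -0.001], 'effort': [0.001, -50.917, -0.081, -23.683, -0.061, 0.034, 0.0], 'tcp_pos': [0.215, 0.639, 0.187], 'orientation': [[-0.948, 0.319, -0.001], [0.319, 0.948, -0.002], [-0.0, -0.002, -1.0]], 'contact_force': [0.315, -0.567, 1.567], 'moment': [-0.082, 0.033, -0.017], 'width': 0.087}
```

View pics/top0.png

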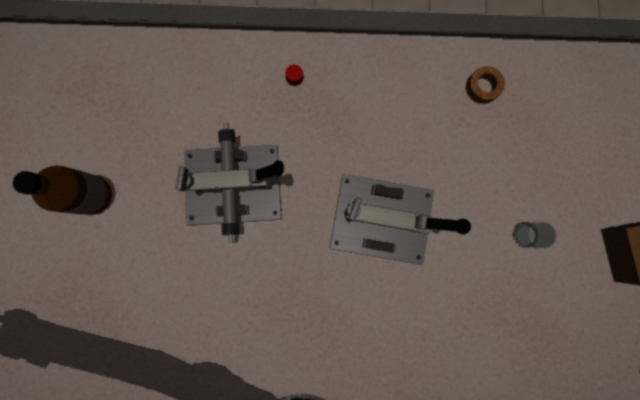

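View pics/side0.png

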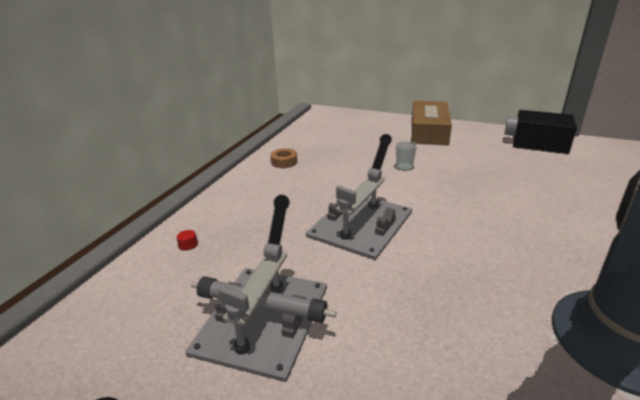

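The top view shows the column in the left clamp, around (230,180). Its wing nut is at about (182,178) and its lever tip at (278,169). The side view shows the same clamp in the foreground, with the nut near (232,300) and the lever tip at (281,203). The other clamp is empty. I'll zoom in next.

```bash
python3 - <<'E'
import pickle,cv2,numpy as np
t=pickle.load(open("top0.pkl","rb"))["image"];s=pickle.load(open("side0.pkl","rb"))["image"]
a=cv2.resize(t[140:230,165:295],None,fx=6,fy=6,interpolation=cv2.INTER_CUBIC)
b=cv2.resize(s[190:290+60,185:345],None,fx=5,fy=5,interpolation=cv2.INTER_CUBIC)[:600]
g=lambda i:np.clip(i*1.4,0,255).astype('uint8')
cv2.imwrite("pics/tz.png",g(a));b=cv2.resize(s[190:340,185:345],None,fx=4,fy=4,interpolation=cv2.INTER_CUBIC);cv2.imwrite("pics/sz.png",g(b))
E
```

```text
(no output)
```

View pics/tz.png

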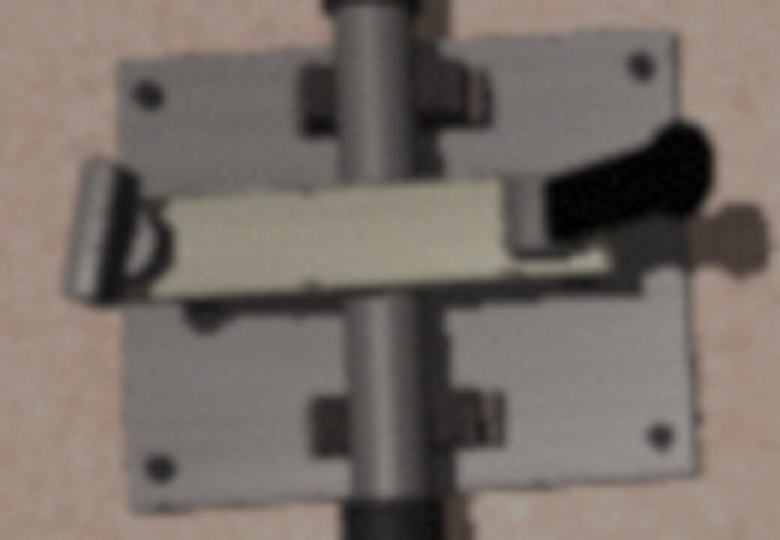

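View pics/sz.png

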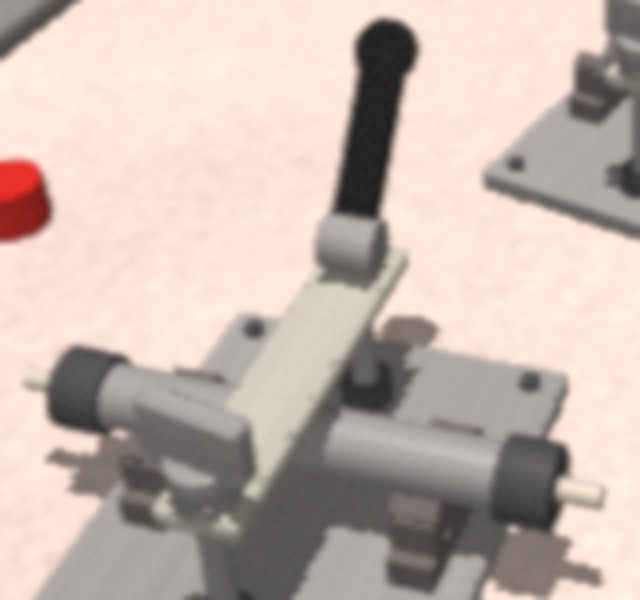

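The crops show the centre of the wing's top face at top (182.3,178) and side (233.8,291.3). The lever's round end is at top (278.7,167.5) and side (281.8,201.8), and the column axis runs through top (227,157) to (229.8,207).

```bash
python3 - <<'E'
from h import *
import pickle
t=pickle.load(open("top0.pkl","rb"));s=pickle.load(open("side0.pkl","rb"))
T=lambda x,y:(165+x/6-.4,140+y/6-.4)
S=lambda x,y:(185+x/4-.4,190+y/4-.4)
r=lambda v:np.round(v,4)
nt=tri(t,T(104,228),s,S(195,405));print("nut top",r(nt[0]),nt[1])
lt=tri(t,T(682,165),s,S(387,47));print("lever ball",r(lt[0]),lt[1])
a,b=onz(t,T(92,296),.13),onz(t,T(114,167),.13);print("wing ends",r(a),r(b),"ang",np.arctan2(*(b-a)[[1,0]]),"len",np.linalg.norm(b-a))
c,d=onz(t,T(372,100),.05),onz(t,T(389,400),.05);print("col",r(c),r(d),"ang",np.arctan2(*(d-c)[[1,0]]))
pv=tri(t,T(533,213),s,S(352,240));print("pivot-ish",r(pv[0]),pv[1])
ce=tri(t,T(372,3),s,S(90,395));print(r(ce[0]),ce[1])
# strap edges
e=[onz(t,T(*p),.09)for p in[(165,200),(500,180),(155,298),(610,270)]];print(r(e))
# base plate corners
q=[onz(t,T(*p),.008)for p in[(120,63),(675,32),(697,472),(133,510)]];print(r(q),[np.arctan2(*(q[1]-q[0])[[1,0]]),np.arctan2(*(q[2]-q[3])[[1,0]])])
E
```

```text
nut top [0.5593 0.2384 0.1282] 0.0006259877099151847
lever ball [0.5761 0.05   0.1686] 0.0029314148277608367
wing ends [0.5373 0.2403 0.13  ] [0.5791 0.2359 0.13  ] ang -0.10565057715492553 len 0.04201408577623265
col [0.6203 0.174  0.05  ] [0.5127 0.1627 0.05  ] ang -3.0372527776791274
pivot-ish [0.5704 0.1051 0.1039] 0.0035943972416740224
[0.6589 0.1777 0.048 ] 0.005655326041938046
[[0.5755 0.2323 0.09  ]
 [0.5854 0.1198 0.09  ]
 [0.542  0.2337 0.09  ]
 [0.5555 0.0814 0.09  ]]
[[0.6408 0.2794 0.008 ]
 [0.6586 0.071  0.008 ]
 [0.4919 0.0569 0.008 ]
 [0.4728 0.2645 0.008 ]] [np.float64(-1.4853813530383846), np.float64(-1.4787372644402617)]
```

{"name": "apply_moves", "arguments": {"commands": [[0,0,-4,0,8.7],[0,0,-8,0,8.7],[0,0,-11,0,8.7],[-2.5,-2.5,-11,0,8.7],[-5,-5,-11,0,8.7],[-7.5,-8,-11,0,8.7],[-10,-10.5,-11,0,8.7],[-12.5,-13,-11,0,8.7],[-15,-15.5,-11,0,8.7],[-17.5,-18,-11,0,8.7],[-20,-20.5,-11,0,8.7],[-22,-23,-11,0,8.7]]}}

```text
time: 1.1
tcp_pos: [0.3515, 0.3491, 0.2975]
orientation: [[-0.947, 0.321, 0.0], [0.321, 0.947, -0.001], [-0.0, -0.001, -1.0]]
contact_force: [1.0, 0.1, 0.5]
width: 0.0869
```

{"name": "apply_moves", "arguments": {"commands": [[-3.5,-0.6,0,-0.1,8.7],[-7,-1.2,0,-0.22,8.7],[-10.5,-1.8,0,-0.22,8.7],[-14,-2.4,0,-0.22,8.7],[-17.5,-3,0,-0.22,8.7],[-21,-3.5,0,-0.22,8.7],[-23.3,-3.8,2,-0.22,8.7],[-23.3,-3.8,6,-0.22,6],[-23.3,-3.8,10,-0.22,5],[-23.3,-3.8,12.5,-0.22,5],[-23.3,-3.8,13.2,-0.22,5],[-23.3,-3.8,13.2,-0.22,5]]}}

```text
time: 2.1
tcp_pos: [0.5576, 0.2406, 0.1635]
orientation: [[-0.995, 0.104, -0.005], [0.104, 0.995, -0.002], [0.004, -0.003, -1.0]]
contact_force: [-0.3, -0.0, -0.0]
width: 0.0618
```

```bash
python3 - <<'E'
from h import *
im=[]
for n,(x,y) in(("top",(140,110)),("side",(160,180))):
    c=read_camera(n);im.append(cv2.resize(c["image"][y:y+170,x:x+130],None,fx=3,fy=3,interpolation=cv2.INTER_CUBIC))
    print(n,[proj(c,(0.5593,.2384,z)).round(1).tolist() for z in(.13,.16)])
cv2.imwrite("pics/a1.png",np.clip(np.hstack(im)*1.4,0,255).astype('uint8'))
s=sense();print(s["tcp_pos"],np.arctan2(s["orientation"][1][1],s["orientation"][0][1]),s["joint_positions"],s["contact_force"],s["width"])
E
```

```text
top [[181.7, 177.6], [175.9, 175.0]]
side [[232.9, 289.9], [230.2, 273.7]]
[0.56020492 0.24172539 0.16733536] 1.4661277597228766 [-0.64211435  0.38087339  0.21879916  1.73169123 -0.09399424  1.03678162
  1.07532746] [-0.59791078 -0.28537611  0.09031966] 0.05492176444994464
```

View pics/a1.png

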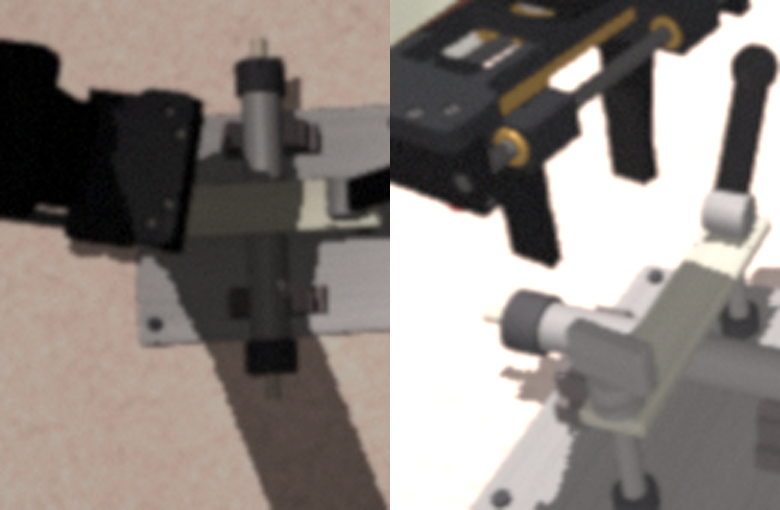

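The side view shows both fingers above the wing, with tips at about (208,265) and (241,238). The gripper hides the nut from the top camera. I'll check those tips against the reported TCP.

```bash
python3 - <<'E'
from h import *
c=read_camera("side");s=sense();p=np.array(s["tcp_pos"]);R=np.array(s["orientation"])
print(p,s["width"],np.round(R,3).tolist(),s["dq"].round(3) if hasattr(s["dq"],'round') else s["dq"])
for y in(-.045,-.028,0,.028,.045):print(y,proj(c,p+R[:,1]*y).round(1))
g=c["image"].max(2)<45
for v in range(225,285,5):
    print(v,np.flatnonzero(g[v,190:265]).min(initial=999)+190,np.flatnonzero(g[v,190:265]).max(initial=-1)+190)
E
```

```text
[0.56064122 0.24191008 0.16808376] 0.05273985748289098 [[-0.995, 0.104, 0.004], [0.104, 0.995, 0.002], [-0.003, 0.002, -1.0]] [-0.001 -0.012  0.001 -0.006  0.001 -0.003 -0.   ]
-0.045 [247.  252.5]
-0.028 [239.8 259.1]
0 [227.2 270.5]
0.028 [213.7 282.8]
0.045 [205.  290.7]
225 190 244
230 190 245
235 190 245
240 190 210
245 190 211
250 199 212
255 200 213
260 201 214
265 211 214
270 1189 189
275 1189 189
280 1189 189
```

{"name": "apply_moves", "arguments": {"commands": [[0,0,0,0,1.2],[0,0,0,0,1.2],[0,0,0,0,1.2],[0,0,0,0,1.2],[0,0,0,0,1.2],[0,0,0,0,1.2],[0,0,0,0,1.2]]}}

```text
time: 2.83
tcp_pos: [0.5592, 0.2412, 0.1659]
orientation: [[-0.995, 0.105, 0.0], [0.105, 0.995, 0.0], [-0.0, 0.0, -1.0]]
contact_force: [-0.0, 0.1, 0.8]
width: 0.0147
```

```bash
python3 - <<'E'
from h import *
c=read_camera("side");s=sense();p=np.array(s["tcp_pos"]);R=np.array(s["orientation"])
print(p,s["width"],np.round(R[:,1],3))
for y in(-.02,-.006,0,.006,.02):print(y,proj(c,p+R[:,1]*y).round(1))
cv2.imwrite("pics/a2.png",np.clip(cv2.resize(c["image"][180:330,160:300],None,fx=4,fy=4,interpolation=cv2.INTER_CUBIC)*1.4,0,255).astype('uint8'))
E
```

```text
[0.55915261 0.24118869 0.16580569] 0.013337942956705958 [0.105 0.995 0.   ]
-0.02 [237.7 263.4]
-0.006 [231.4 269.2]
0 [228.7 271.7]
0.006 [225.9 274.3]
0.02 [219.2 280.4]
```

View pics/a2.png

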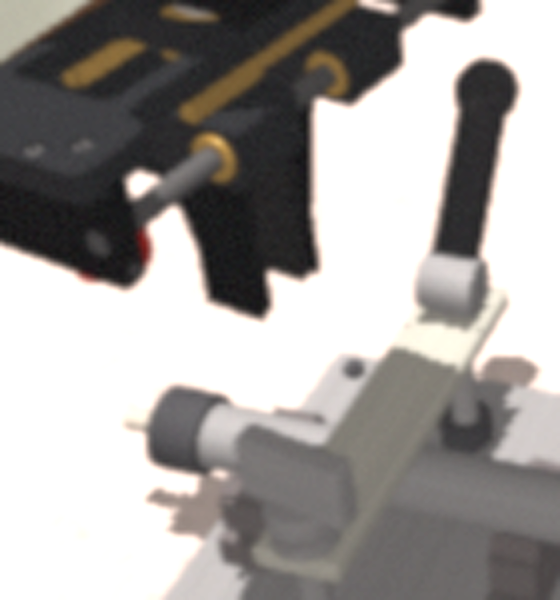

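Jaws move linearly. In this view the tips, around (225,253), sit about 18 px above the reported TCP, while the gripper's horizontal position agrees. I'll come down around the blade in small steps and let the force and finger width settle it.

{"name": "apply_moves", "arguments": {"commands": [[0,-0.3,0,0,5],[0,-0.3,0,0,5],[0,-0.3,0,0,5],[0,-0.3,0,0,5],[0,-0.3,0,0,5],[0,-0.3,1.5,0,5],[0,-0.3,3,0,5],[0,-0.3,4.5,0,5],[0,-0.3,5.2,0,5],[0,-0.3,5.7,0,5],[0,-0.3,5.7,0,5],[0,-0.3,5.7,0,5]]}}

```text
time: 3.88
tcp_pos: [0.5592, 0.2384, 0.1092]
orientation: [[-0.995, 0.105, 0.001], [0.105, 0.995, 0.0], [-0.0, 0.0, -1.0]]
contact_force: [0.2, -0.7, 0.3]
width: 0.0501
```

```bash
python3 - <<'E'
from h import *
c=read_camera("side");s=sense();p=np.array(s["tcp_pos"]);R=np.array(s["orientation"])
print(p,s["width"],np.round(R[:,1],3),s["contact_force"])
for y in(-.025,0,.025):print(y,proj(c,p+R[:,1]*y).round(1))
cv2.imwrite("pics/a3.png",np.clip(cv2.resize(c["image"][180:330,160:300],None,fx=4,fy=4,interpolation=cv2.INTER_CUBIC)*1.6,0,255).astype('uint8'))
E
```

```text
[0.55945232 0.23846663 0.10956785] 0.04967410484727656 [0.105 0.995 0.001] [-0.58016207  1.31722387 -0.03890682]
-0.025 [245.1 289.8]
0 [234.6 300.4]
0.025 [223.5 311.8]
```

View pics/a3.png

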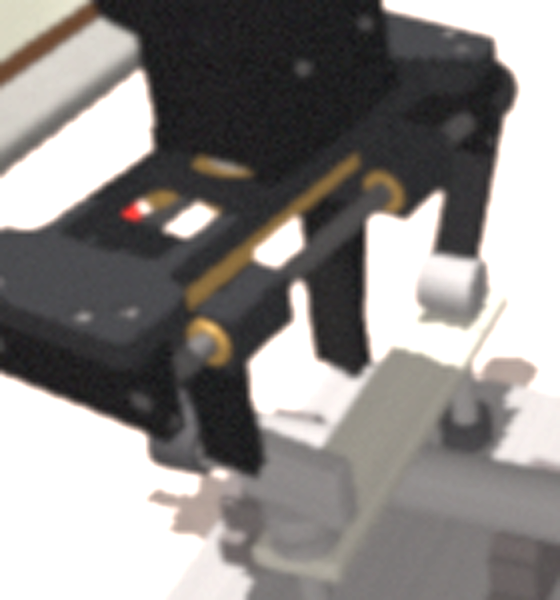

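The near finger's tip covers the left part of the blade at crop (262,470). In x and y the jaws straddle the blade, but the visible tips look to be about 30 mm above the TCP. A gentle close will show whether there is any finger at blade height.

{"name": "apply_moves", "arguments": {"commands": [[0,0,0,0,0.5],[0,0,0,0,0.5],[0,0,0,0,0.5],[0,0,0,0,0.5],[0,0,0,0,0.5],[0,0,0,0,0.5],[0,0,0,0,0.5],[0,0,0,0,0.5]], "newtons": 10}}

```text
time: 4.6
tcp_pos: [0.5588, 0.2382, 0.1088]
orientation: [[-0.995, 0.105, -0.0], [0.105, 0.995, 0.0], [0.0, 0.0, -1.0]]
contact_force: [-0.2, -0.1, 0.1]
width: 0.0079
```

The jaws closed to 8 mm without meeting the 12 mm blade, so the tips really are about 30 mm above the reported TCP. I'll reopen, go down 3 cm more in small steps, and close again.

{"name": "apply_moves", "arguments": {"commands": [[0,0,0,0,4],[0,0,0,0,4],[0,0,0,0,4],[0,0,0,0,4],[0,0,0,0,4],[0,0,0.8,0,4],[0,0,1.6,0,4],[0,0,2.2,0,4],[0,0,2.6,0,4],[0,0,3.0,0,4],[0,0,3.0,0,4],[0,0,3.0,0,4]]}}

```text
time: 5.6
tcp_pos: [0.5588, 0.2382, 0.0785]
orientation: [[-0.995, 0.105, -0.0], [0.105, 0.995, -0.0], [0.0, -0.0, -1.0]]
contact_force: [0.5, 0.4, -1.0]
width: 0.04
```

{"name": "apply_moves", "arguments": {"commands": [[0,0,0,0,0.5],[0,0,0,0,0.5],[0,0,0,0,0.5],[0,0,0,0,0.5],[0,0,0,0,0.5],[0,0,0,0,0.5],[0,0,0,0,0.5],[0,0,0,0,0.5]]}}

```text
time: 6.27
tcp_pos: [0.5595, 0.2427, 0.0792]
orientation: [[-0.995, 0.102, 0.003], [0.102, 0.995, 0.006], [-0.002, 0.006, -1.0]]
contact_force: [1.3, 7.9, -3.9]
width: 0.0121
```

```bash
python3 - <<'E'
from h import *
c=read_camera("side");s=sense();p=np.array(s["tcp_pos"]);R=np.array(s["orientation"])
print(p,s["width"],np.round(R[:,1],3),s["contact_force"],s["moment"])
cv2.imwrite("pics/a4.png",np.clip(cv2.resize(c["image"][200:340,190:310],None,fx=4,fy=4,interpolation=cv2.INTER_CUBIC)*1.8,0,255).astype('uint8'))
E
```

```text
[0.55953611 0.24273968 0.07918458] 0.012111681386050366 [0.102 0.995 0.006] [ 2.41507725  7.8512664  -3.29796596] [ 1.55911905 -0.47173184  0.03698864]
```

View pics/a4.png

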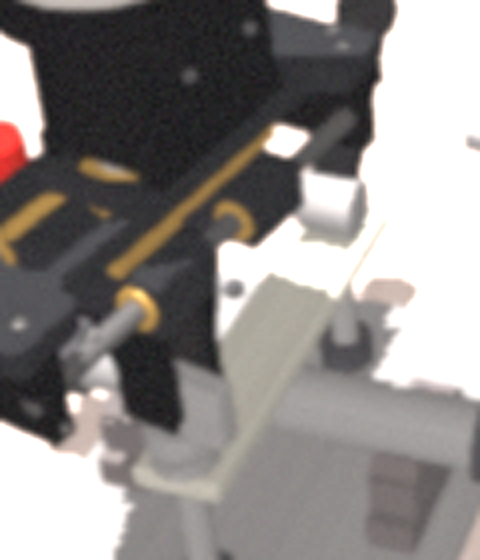

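The grip is at 12.1 mm, and in the view the fingers hold the blade. The blade pulled the tool 4.5 mm towards +y, so I'll re-centre, firm the grip, and look at the forces before turning.

{"name": "apply_moves", "arguments": {"commands": [[0,0.3,0,0,0.5],[0,0.5,0,0,0.5],[0,0.5,0,0,0.5],[0,0.5,0,0,0.5],[0,0.5,0,0,0.5]], "newtons": 45}}

```text
time: 6.73
tcp_pos: [0.5595, 0.2427, 0.0791]
orientation: [[-0.994, 0.105, 0.0], [0.105, 0.994, -0.0], [-0.0, -0.0, -1.0]]
contact_force: [-0.3, -0.7, 2.8]
width: 0.0116
```

{"name": "apply_moves", "arguments": {"commands": [[0,0,0,0.06,0.5],[0,0,0,0.12,0.5],[0,0,0,0.18,0.5],[0,0,0,0.24,0.5],[0,0,0,0.3,0.5],[0,0,0,0.36,0.5],[0,0,0,0.42,0.5],[0,0,0,0.48,0.5],[0,0,0,0.54,0.5],[0,0,0,0.6,0.5]]}}

```text
time: 7.57
tcp_pos: [0.5593, 0.2422, 0.0791]
orientation: [[-0.76, 0.65, -0.0], [0.65, 0.76, -0.001], [-0.0, -0.001, -1.0]]
contact_force: [-0.2, -2.5, 3.8]
width: 0.0113
```

```bash
python3 - <<'E'
from h import *
s=sense();R=np.array(s["orientation"]);print(s["tcp_pos"],np.arctan2(R[1,1],R[0,1]),s["contact_force"],s["moment"],s["width"])
E
```

```text
[0.55926472 0.24221137 0.07910867] 0.8626000348437585 [-0.17056206 -2.45174386  3.83980961] [-0.54014121  0.35138741  0.17544711] 0.011306806407225374
```

Turning at 0.175 N m, as expected. I'll carry on to the stop.

{"name": "apply_moves", "arguments": {"commands": [[0,0,0,0.06,0.5],[0,0,0,0.12,0.5],[0,0,0,0.18,0.5],[0,0,0,0.24,0.5],[0,0,0,0.3,0.5],[0,0,0,0.36,0.5],[0,0,0,0.41,0.5],[0,0,0,0.41,0.5]]}}

```text
time: 8.23
tcp_pos: [0.559, 0.242, 0.0791]
orientation: [[-0.438, 0.899, -0.001], [0.899, 0.438, -0.001], [-0.001, -0.002, -1.0]]
contact_force: [-2.2, -2.8, 5.6]
width: 0.0113
```

```bash
python3 - <<'E'
from h import *
s=sense();R=np.array(s["orientation"]);print(s["tcp_pos"],np.arctan2(R[1,1],R[0,1]),s["contact_force"],s["moment"],s["width"])
E
```

```text
[0.55897465 0.24196135 0.07911359] 0.4536812025047687 [-2.21365674 -2.78108774  5.63651064] [-0.6543167   0.4755715   0.02642402] 0.011254761429526937
```

{"name": "apply_moves", "arguments": {"commands": [[0,0,0,0.04,0.5],[0,0,0,0.08,0.5],[0,0,0,0.12,0.5],[0,0,0,0.15,0.5],[0,0,0,0.15,0.5],[0,0,0,0.15,0.5]]}}

```text
time: 8.73
tcp_pos: [0.5589, 0.2419, 0.0791]
orientation: [[-0.304, 0.953, -0.001], [0.953, 0.304, -0.002], [-0.001, -0.002, -1.0]]
contact_force: [-1.0, -3.3, 5.8]
width: 0.0118
```

```bash
python3 - <<'E'
from h import *
s=sense();R=np.array(s["orientation"]);print(s["tcp_pos"],np.arctan2(R[1,1],R[0,1]),s["contact_force"],s["moment"],s["width"])
E
```

```text
[0.55889476 0.24192598 0.07911154] 0.3084187321071277 [-0.95022087 -3.32714447  5.79845469] [-0.74569428  0.49107889  0.71907728] 0.011753623161339925
```

Moment has risen to 0.72 N m, so the nut is at its stop. I'll open and lift off.

{"name": "apply_moves", "arguments": {"commands": [[0,0,0,0.15,3],[0,0,0,0.14,4],[0,0,0,0.14,4],[0,0,0,0.14,4],[0,0,0,0.14,4],[0,0,-1.5,0.14,4],[0,0,-4,0.14,4],[0,0,-7,0.14,4],[0,0,-10,0.14,4],[0,0,-13,0.14,0],[0,0,-15,0.14,0],[0,0,-15,0.14,0]]}}

```text
time: 9.73
tcp_pos: [0.5623, 0.2441, 0.2339]
orientation: [[-0.166, 0.986, 0.008], [0.986, 0.166, 0.005], [0.004, 0.009, -1.0]]
contact_force: [1.3, 0.4, 0.2]
width: 0.0273
```

```bash
python3 - <<'E'
from h import *
s=sense();R=np.array(s["orientation"]);print(s["tcp_pos"],np.round(R,3).tolist(),s["contact_force"],s["moment"],s["width"])
im=[]
for n,(x,y) in(("top",(165,130)),("side",(190,185))):
    c=read_camera(n);im.append(cv2.resize(c["image"][y:y+150,x:x+130],None,fx=3,fy=3,interpolation=cv2.INTER_CUBIC))
cv2.imwrite("pics/a5.png",np.clip(np.hstack(im)*1.6,0,255).astype('uint8'))
E
```

```text
[0.56234391 0.24407857 0.2339095 ] [[-0.166, 0.986, 0.008], [0.986, 0.166, 0.005], [0.004, 0.009, -1.0]] [1.33686884 0.44959622 0.24806713] [-0.15412196 -0.01837826 -0.04152852] 0.027343028999292578
```

View pics/a5.png

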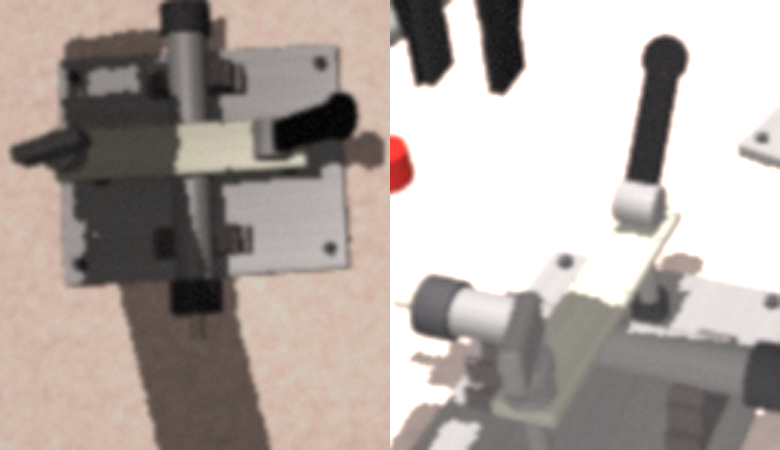

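The wing now stands nearly square to the column, the lever is still open, and the column hasn't moved. Next I'll shut the fingers and go over the lever end.

{"name": "apply_moves", "arguments": {"commands": [[-3.5,-0.3,0,0,0],[-7,-0.6,0,0,0],[-10.5,-1,0,0,0],[-14,-1.3,0,0.07,0],[-17,-1.6,0,0.07,0],[-19,-1.8,0,0.07,0],[-19,-1.8,0,0.07,0],[-19,-1.8,0,0.07,0],[-19,-1.8,0,0.07,0]]}}

```text
time: 10.58
tcp_pos: [0.5723, 0.0541, 0.2276]
orientation: [[-0.097, 0.995, -0.002], [0.995, 0.097, 0.0], [0.001, -0.002, -1.0]]
contact_force: [0.1, 0.6, -0.1]
width: 0.001
```

```bash
python3 - <<'E'
from h import *
s=sense();R=np.array(s["orientation"]);print(s["tcp_pos"],np.round(R,3).tolist(),s["contact_force"],s["width"])
c=read_camera("side");print(proj(c,s["tcp_pos"]),proj(c,s["tcp_pos"]+np.array([0,0,.032])))
cv2.imwrite("pics/a6.png",np.clip(cv2.resize(c["image"][110:260,210:350],None,fx=4,fy=4,interpolation=cv2.INTER_CUBIC)*1.6,0,255).astype('uint8'))
E
```

```text
[0.57234169 0.05414213 0.22755842] [[-0.097, 0.995, -0.002], [0.995, 0.097, 0.0], [0.001, -0.002, -1.0]] [ 0.08636601  0.61929218 -0.13521251] 0.0009604896816919855
[278.88905163 172.63902636] [277.4661482  155.22934807]
```

View pics/a6.png

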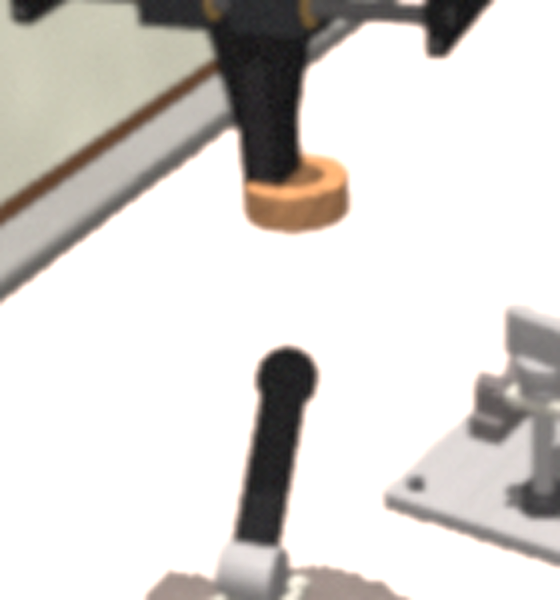

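The finger tips at crop (272,178), full-image (278,154.5), match the TCP plus 32 mm, so that offset is confirmed. The lever end is directly below at crop (287,378). I'll press down along its arc.

{"name": "apply_moves", "arguments": {"commands": [[0,0.4,3,0,0],[0,0.4,6,0,0],[0,0.4,8,0,0],[0,0.4,8.6,0,0],[-0.4,0.4,9.1,0,0],[-0.8,0.4,9.6,0,0],[-1.2,0.4,10.1,0,0],[-1.6,0.4,10.6,0,0],[-1.9,0.4,11.1,0,0],[-2.2,0.4,11.6,0,0]]}}

```text
time: 11.47
tcp_pos: [0.5795, 0.0299, 0.1133]
orientation: [[-0.095, 0.995, 0.001], [0.995, 0.095, -0.001], [-0.001, 0.001, -1.0]]
contact_force: [-3.1, 0.9, 5.3]
width: 0.0008
```

```bash
python3 - <<'E'
from h import *
s=sense();print(s["tcp_pos"],s["contact_force"],s["moment"])
E
```

```text
[0.57950635 0.02989393 0.11325007] [-3.07577904  0.85944215  5.34062409] [-0.15542637  0.81742213 -0.02160226]
```

{"name": "apply_moves", "arguments": {"commands": [[-0.2,0,0.5,0,0],[-0.4,0,1,0,0],[-0.6,0,1.5,0,0],[-0.7,0,2,0,0],[-0.8,0,2.5,0,0],[-0.9,0,3,0,0],[-0.9,0,3.4,0,0],[-0.9,0,3.8,0,0],[-0.9,0,4,0,0],[-0.9,0,4,0,0]]}}

```text
time: 12.3
tcp_pos: [0.5812, 0.018, 0.0735]
orientation: [[-0.093, 0.996, 0.003], [0.996, 0.093, -0.004], [-0.005, 0.003, -1.0]]
contact_force: [-1.8, -4.4, 6.3]
width: 0.0004
```

```bash
python3 - <<'E'
from h import *
s=sense();print(s["tcp_pos"],s["contact_force"],s["moment"])
E
```

```text
[0.58124703 0.01796169 0.07345438] [-1.78305424 -4.36656961  6.27198915] [-1.10007681  0.44169173 -0.03643727]
```

{"name": "apply_moves", "arguments": {"commands": [[0,0,0.2,0,0],[0,0,0.4,0,0],[0,0,0.6,0,0],[0,0,0.6,0,0]]}}

```text
time: 12.63
tcp_pos: [0.5825, 0.0174, 0.0692]
orientation: [[-0.093, 0.996, 0.006], [0.996, 0.093, -0.004], [-0.005, 0.005, -1.0]]
contact_force: [-2.1, -4.7, 16.6]
width: 0.0007
```

{"name": "apply_moves", "arguments": {"commands": [[0,0,0.2,0,0],[0,0,0.4,0,0],[0,0,0.4,0,0],[0,0,0.4,0,0]]}}

```text
time: 12.97
tcp_pos: [0.5834, 0.0171, 0.0667]
orientation: [[-0.093, 0.996, 0.007], [0.996, 0.093, -0.004], [-0.004, 0.007, -1.0]]
contact_force: [-5.6, -4.7, 21.7]
width: 0.0007
```

Force is at 22 N, well above the lever's own 6 N, so it's on the hard stop. I'll lift off and look (picture 11).

{"name": "apply_moves", "arguments": {"commands": [[0,0,-1,0,0],[0,0,-4,0,0],[0,0,-8,0,0],[0,0,-12,0,0],[0,0,-16,0,0],[0,0,-18,0,0],[0,0,-18,0,0],[0,0,-18,0,0]]}}

```text
time: 13.63
tcp_pos: [0.5814, 0.0213, 0.244]
orientation: [[-0.095, 0.995, 0.005], [0.995, 0.095, 0.0], [-0.0, 0.005, -1.0]]
contact_force: [0.1, -0.2, -0.8]
width: 0.0009
```

```bash
python3 - <<'E'
from h import *
im=[]
for n,(x,y) in(("top",(165,120)),("side",(195,185))):
    c=read_camera(n);im.append(cv2.resize(c["image"][y:y+150,x:x+130],None,fx=3,fy=3,interpolation=cv2.INTER_CUBIC))
    print(n,[proj(c,p).round(1).tolist() for p in((.5785,.023,.1015),(.5714,.103,.095))])
cv2.imwrite("pics/a7.png",np.clip(np.hstack(im)*1.6,0,255).astype('uint8'));print(sense()["tcp_pos"],sense()["contact_force"])
E
```

```text
top [[295.1, 173.2], [255.5, 176.2]]
side [[288.4, 224.6], [272.0, 252.7]]
[0.5794952  0.02184949 0.2414826 ] [-0.86415269  0.51557496 -1.39538593]
```

View pics/a7.png

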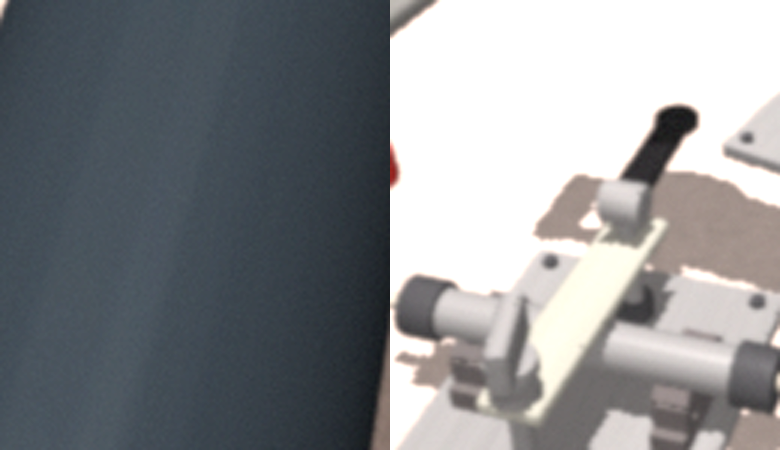

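In the side view the lever is flat: its tip is at full-image (290.7,225), against (288.4,224.6) predicted for fully closed. A lever 0.15 rad short would be about 9 px off. The wing is square to the column, the column is in its cradle, and the gripper is clear. The arm blocks the top camera here. Handing in now.

```bash
python3 -c "
from station import *
s=sense();print(s['time'],s['contact_force'],s['dq']);close_job()"
```

```text
13.7333 [-0.86415269  0.51557496 -1.39538593] [ 0.00015747  0.01379577 -0.00614682  0.01140201 -0.00088507  0.00674248
 -0.00173235]
the job is handed in; nothing more can be done
```

I turned the wing nut clockwise to its stop, pressed the cam lever flat, lifted clear and handed the job in at 13.7 s. The hand-in gives no verdict.

- **Nut:** I turned it about 1.15 rad from its starting point of roughly 0.2 rad. The turning moment then rose from 0.18 to 0.72 N m, which I took as the stop. In the pictures the wing stands nearly square to the column.
- **Lever:** Pressing took about 5–6 N along the arc, then rose to 22 N at the end, which I took as the hard stop. In the last side picture the lever tip is within about 2 px of its predicted closed position; 0.15 rad short would show as about 9 px.
- **Column:** It still lies in its cradle in the last side picture, and the gripper touches nothing. I did not measure how far the column moved.

**Not confirmed:** The pad force can't be measured directly, so more than 15 N is inferred from the nut and lever positions. In the last check the arm blocked the top camera, so only the side view confirms the end state.

**Disagreements:**
- The finger tips sat about 32 mm above the reported tool point. My first attempt to grip closed on nothing above the wing, so I allowed for the offset from then on.
- The nut's axis was about 4 mm further in y than my camera estimate, and I corrected for this while gripping.

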